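# Loosen the absorber beads and put the canister back in circuit

### The job

Take the stirring rod by its orange handle out of the blue stand and stir the beads in the clear absorber canister with it: at least three full turns anticlockwise (seen from above) in wide circles, nearer the wall than the middle so that the rod sweeps the beads along, its end down close to the floor, until the clump of violet beads has shifted; every bead stays in the canister. Then hang the rod back in its stand, upright with the collar resting on the rim, and let go. Last, push the red selector grip fully home to its end stop at the green dot, and leave the other things on the bench as they are.

Things in the scene. Friction and masses are not known exactly. Their poses are not given: they have to be found in the camera images.
- unit: absorber unit fixed to the bench: aluminium base plate 150 (x) by 270 (y) by 20 mm high; origin at the centre of its underside; its x axis points to the plate edge with the green dot, the end to which the selector must go. The canister axis stands at y = +60 mm, the selector track runs along x at y = -85 mm.
- canister_floor (a point): centre of the canister's inner floor, 25 mm above the bench, axes as the unit's. The canister is an open, clear plastic cup: inner radius 55 mm, wall 4 mm, rim 45 mm above this point. It holds nine loose beads, 24 mm in diameter, in one layer; at the start eight lie round the wall and one in the middle, with a free ring between them, about 21 mm from the axis, wide enough for the rod.
- selector (a joint): position of the red selector grip along its dark steel track, m: 0 at the red-dot end stop, 0.09 at the green-dot end stop. Grows along the unit's +x. Stiff friction of about 1.5 N, stays where it is left.
- selector_top (a point): centre of the top of the red selector grip, 74.5 mm above the bench. The grip is an upright block 20 mm long along its travel (the unit's x), 28 mm across, 40 mm tall, standing on the track (140 mm long, 40 mm across, its top 34 mm above the bench).
- rod: stirring rod, 145 mm long overall, 90 g, hanging upright in the stand by its collar; origin at the lower end of the steel rod, z up to the handle. Steel rod 12 mm in diameter with a round end, from 0 to 75 mm; grey collar 44 mm in diameter from 75 to 83 mm; orange square handle 24 by 24 mm (sides along the rod's x and y) from 83 to 145 mm.
- rod_tip (a point): lowest point of the rod's round end (the rod's origin)
- rod_handle (a point): point on the rod's axis inside the orange handle, 116 mm above the rod's lower end: where to grip it
- stand: blue tubular stand for the rod, fixed to the bench: 85 mm high, foot 76 mm and tube 52 mm in outer diameter; origin at the centre of its underside
- stand_mouth (a point): centre of the stand's mouth, 85 mm above the bench: bore 28 mm in diameter, 79 mm deep. When the rod is home its collar lies flat on the stand's rim and the rod's end is 75 mm below this point.
- violet0_center (a point): centre of violet bead 1, a loose glazed ball 24 mm in diameter, 14 g, lying on the canister floor with the other violet ones, side by side along the wall
- violet1_center (a point): centre of violet bead 2, a loose glazed ball 24 mm in diameter, 14 g, lying on the canister floor with the other violet ones, side by side along the wall
- violet2_center (a point): centre of violet bead 3, a loose glazed ball 24 mm in diameter, 14 g, lying on the canister floor with the other violet ones, side by side along the wall
- violet3_center (a point): centre of violet bead 4, a loose glazed ball 24 mm in diameter, 14 g, lying on the canister floor with the other violet ones, side by side along the wall
- white0_center (a point): centre of white bead 1, a loose glazed ball 24 mm in diameter, 14 g, lying on the canister floor
- white1_center (a point): centre of white bead 2, a loose glazed ball 24 mm in diameter, 14 g, lying on the canister floor
- white2_center (a point): centre of white bead 3, a loose glazed ball 24 mm in diameter, 14 g, lying on the canister floor
- white3_center (a point): centre of white bead 4, a loose glazed ball 24 mm in diameter, 14 g, lying on the canister floor
- white4_center (a point): centre of white bead 5, a loose glazed ball 24 mm in diameter, 14 g, lying on the canister floor
- elbow: bystander: loose pink plastic elbow connector, 60 mm, 32 mm high, origin under it on the bench
- screwdriver: bystander: loose yellow screwdriver, 200 mm long, lying on the bench
- oil_jar: bystander: loose closed jar, 60 mm in diameter, 90 mm high

How it is judged:
By the outcome, as a careful person would: the job done as asked, in the order asked, and still so for the second after the job is handed in, with the robot touching nothing.
It also fails if it takes over 72 s, if anything falls off the work surface, if the arm or the gripper's body presses on something with over 40 N, if the wrist force passes 120 N, or if a joint passes its speed limit or range.

### The arm

A 7-joint arm with a two-finger parallel gripper is mounted at the origin on the work surface. World frame = base frame: x ahead of the robot, y to its left, z up, the work surface at z = 0. Lengths are in m, angles in rad, forces in N, time in s.
With the tool pointing down it reaches from about 0.425 to 0.925 m from the base axis. Payload 6.8 kg.
Tool frame: the origin (TCP) lies at the very end of the fingers, on their centre line; the grasp point (between the pads) lies 19 mm behind it (grip_point_offset is the distance from the TCP to the grasp point, in m); z points along the fingers, y is the line along which they close (so a half turn about z gives the same grasp; the last joint's range is limited). The gripper opens to 85 mm and grips with 20 to 120 N. Pads are 22 mm wide; open, the fingers measure 114 mm over their backs; the gripper's body (76 mm by 85 mm) begins 54 mm behind the grasp point. The pads swing forward as they close: fully open they stand 13 mm farther back than shut.
Start: joints at [-1.321, 0.477, 0.022, 1.555, -0.011, 1.109, -0.083], TCP at [0.236, 0.632, 0.231] pointing down, gripper open.
Joint ranges: [-2.96, 2.96], [-0.34, 2.1], [-1.41, 1.46], [0.24, 2.44], [-1.37, 4.51], [0.17, 1.92], [-2.96, 2.96]. Speed limits (rad/s): [2.39, 2.39, 3.14, 3.14, 3.14, 3.14, 3.14].

### API

Orientations are given as a unit quaternion [w, x, y, z].
In Python, from station import * gives the robot as it stands.
- The arm moves only by the tool carry_out, never from a script. Its argument "rows" is text: rows parted by semicolons, each of 4 numbers parted by spaces: the shift along the world's x, y, z in mm, then the turn about the world's z in degrees. In form: dx dy dz yaw; .... A call has 1 to 10 rows; each row shifts and turns the commanded pose from where the row before left it; what a row does not reach is not made up. A row lasts 1/8 s, in which the tool goes at most 62.5 mm and 10.7 degrees, less where a joint would pass 70% of its speed; a pose out of reach is approached as far as the arm can. A call is refused whole if a number of a shift passes 62.5 or a number of a turn 10.7, either way. A call with a gripper value outside its range is refused whole. "claw" is the finger opening in mm, from 0 to 85.4, set as the call begins (left out, the last holds). The fingers move at their own pace and stop on an object; "force" is the grip in N (left out, the last holds). Time passes only in rows, so rows that do not move let the fingers close. It gives the time, the measured TCP pose, the force, the opening and the grip force at its end, in the units of the state.
- get_obs(): the state, without advancing time (a new reading comes with each control period).
- read_camera(name): name is "scene" or "side" or "wrist"; returns a dict with "img" (480x640x3 uint8, blue, green, red), "fov_y" (degrees; the focal length in pixels is half the picture's height over the tangent of half this angle, whatever the lens; pixels are square), "cx", "cy" (the principal point, pixels), "world_to_cam" (4x4, takes a point from world to camera coordinates). Camera axes: x right, y up, looking along -z (the intrinsics and any distortion apply to the point x, -y, -z); pixel columns grow to the right and rows downward; lengths in m; the calibration is good to about 2 mm. A picture is of the moment at which its call begins. There is no depth.
- hand_in(): hands the job in; it is judged then, once.
Trained networks look in the newest picture that a camera, given by its name, has taken for a name from the list of things; names that differ only in an ending like _2 or _b are one class to them, and where a whole thing is asked for, a point or a joint stands for the part that bears it (a point fixed in the world has none). Each returns a list of dicts, best first, with "confidence" (0 to 1); they miss things now and then, are a little off and sometimes report something else, mostly with a low value. They report only what shows in the picture. A call takes as long as a camera call.
- recognise(camera, thing): "centre" ([column, row] in pixels, amid what is visible of it).
- outline_of(camera, thing): "pixels" (480x640 bool, what is visible of it) and "centre" ([column, row] in pixels, amid what is visible of it).
- place_of(camera, thing): "centre" ([column, row] in pixels: a listed point, or the origin of a listed thing).
The state is a dict: "t": time; "q": joint angles; "joint_vel": joint speeds; "joint_torque": joint torques, N m; "eef_pos": TCP position; "tool_rot": TCP orientation; "contact_force": force on the tool from outside, world axes, zero at the start; "torque": the same for the moment, N m; "gripper_width": opening from 0.0 (shut) to 1.0 (fully open); "grasp_force": force on a finger pad.
Only numpy, scipy, OpenCV 4.12 (cv2) and the standard library are available. Lean on these libraries where they do the work, as an engineer would, in place of code of your own. Each camera call takes 0.05 s, during which the arm holds its last target. There are 200 camera calls.

## Working session

There is one attempt and no reset: what is moved stays moved. The work goes in short steps, Python scripts to look and compute and a tool call to move; the robot and the scene stay as the last step left them, time stands still between calls to the robot, and variables do not carry over. Pictures are saved under pics/ and viewed, at most 10 in all, crops included, and the job is handed in when it is done.

Besides the shell and the picture viewer there is one more tool, called by a JSON object that holds its "method" and its "body". carry_out: Moves the arm, as the interface text tells. Its arguments: {"type":"object","properties":{"rows":{"type":"string"},"claw":{"type":"number"},"force":{"type":"number"}},"required":["rows"]}

```bash
ls; mkdir -p pics; cat > h.py <<'E'
from station import *
import numpy as np, cv2
def ray(c,p):
    f=240/np.tan(np.radians(c["fov_y"])/2)
    d=np.array([(p[0]-c["cx"])/f,-(p[1]-c["cy"])/f,-1.0])
    M=np.linalg.inv(c["world_to_cam"]); d=M[:3,:3]@d
    return M[:3,3],d/np.linalg.norm(d)
def tri(rays):
    A=sum(np.eye(3)-np.outer(d,d) for o,d in rays); b=sum((np.eye(3)-np.outer(d,d))@o for o,d in rays)
    X=np.linalg.solve(A,b); return X,[np.linalg.norm(np.cross(X-o,d))*1000 for o,d in rays]
def at_z(r,z):
    o,d=r; return o+d*(z-o[2])/d[2]
E
python3 - <<'E'
from h import *
o=get_obs();print({k:np.round(v,3).tolist() for k,v in o.items()})
C={}
for n in("scene","side","wrist"):
    C[n]=read_camera(n); cv2.imwrite(f"pics/{n}0.png",C[n]["img"]); print(n,[k for k in C[n]],C[n]["fov_y"],C[n]["cx"],C[n]["cy"],np.linalg.inv(C[n]["world_to_cam"])[:3,3].round(3))
for t in["stand_mouth","rod_handle","rod_tip","canister_floor","selector_top","unit","stand","violet0_center","elbow","screwdriver","oil_jar"]:
    R=[]
    for n in C:
        p=place_of(n,t)
        if p:
            print(t,n,[(np.round(q["centre"]).tolist(),round(q["confidence"],2)) for q in p[:4]])
            if n!="wrist" or p[0]["confidence"]>.5:R.append(ray(C[n],p[0]["centre"]))
    if len(R)>1:
        X,e=tri(R);print("  ->",X.round(4),np.round(e,1))
E
```

```text
pics
{'t': 0.0, 'q': [-1.321, 0.478, 0.022, 1.556, -0.012, 1.109, -0.083], 'joint_vel': [-0.002, 0.0, 0.002, -0.0, 0.001, -0.001, -0.002], 'joint_torque': [0.0, -59.646, 1.608, -28.12, 0.012, 0.009, -0.0], 'eef_pos': [0.236, 0.632, 0.23], 'tool_rot': [-0.0, 0.178, 0.984, -0.001], 'contact_force': [0.313, 0.672, 0.314], 'torque': [0.024, 0.002, 0.03], 'grasp_force': 0.0, 'gripper_width': 1.0}
scene ['img', 'fov_y', 'cx', 'cy', 'world_to_cam'] 42.88519459816299 318.5041369358803 240.01645956014386 [ 1.265 -0.421  0.844]
side ['img', 'fov_y', 'cx', 'cy', 'world_to_cam'] 46.938426266940304 327.40779412373314 244.89866940927158 [0.423 0.604 0.76 ]
wrist ['img', 'fov_y', 'cx', 'cy', 'world_to_cam'] 63.28431799727316 318.46265370844515 248.41068590810863 [0.159 0.66  0.374]
stand_mouth scene [([237.0, 268.0], 0.63)]
stand_mouth side [([346.0, 195.0], 0.77)]
  -> [ 0.5421 -0.1462  0.0829] [1.2 1.2]
rod_handle scene [([235.0, 253.0], 0.65)]
rod_handle side [([341.0, 175.0], 0.61)]
  -> [ 0.5505 -0.149   0.1268] [2.1 2.1]
rod_tip scene [([240.0, 268.0], 0.21)]
rod_tip side [([324.0, 412.0], 0.
[... 397 characters left out ...]

  -> [ 0.5265  0.1726 -0.0032] [2.7 2.7]
stand scene [([236.0, 300.0], 0.68)]
stand side [([343.0, 225.0], 0.9)]
  -> [ 0.5429 -0.1526  0.0018] [4.5 4.5]
violet0_center scene [([239.0, 270.0], 0.56)]
violet0_center side [([274.0, 398.0], 0.55)]
  -> [ 0.515   0.0334 -0.0954] [166.7 166.7]
elbow scene [([274.0, 224.0], 0.56)]
elbow side [([423.0, 307.0], 0.75), ([301.0, 365.0], 0.63), ([172.0, 388.0], 0.46)]
  -> [ 0.3749  0.0112 -0.0075] [1.6 1.6]
screwdriver scene [([321.0, 373.0], 0.68)]
screwdriver side [([231.0, 227.0], 0.88)]
  -> [ 0.7565 -0.101   0.0014] [1.2 1.2]
oil_jar scene [([473.0, 290.0], 0.87)]
oil_jar side [([170.0, 386.0], 0.88)]
  -> [7.406e-01 2.439e-01 6.000e-04] [1. 1.]
```

View pics/scene0.png

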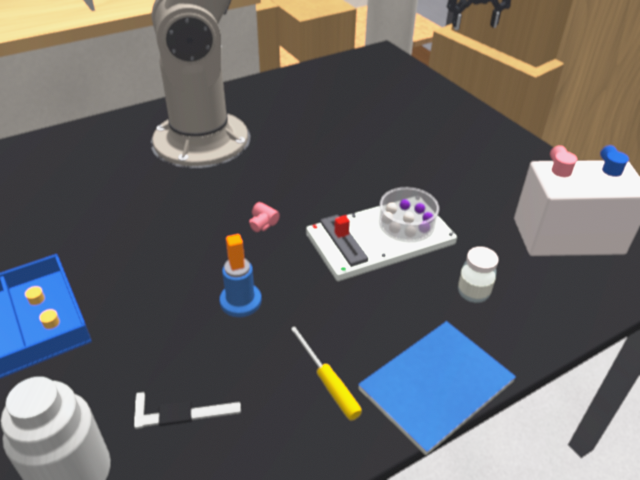

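View pics/side0.png

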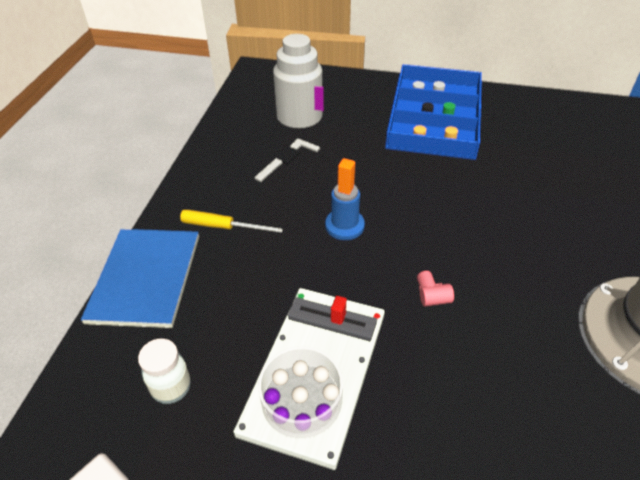

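The scene view shows the rod in its stand at pixel (237,268). The unit is yawed by about -11°, with the selector at (342,225) and the canister at (408,215); the violet beads lie on the +y side. In the side view the stand is at (346,200), the selector at (338,308) and the canister at (302,395). I'll move to look from close by with the wrist camera.

{"method": "carry_out", "body": {"rows": "40 -48 5 0;40 -48 5 0;40 -48 5 0;40 -48 5 0;40 -48 0 0;40 -48 0 0;40 -48 0 0;40 -48 0 0;20 -30 0 0;0 0 0 0"}}

```text
t: 3.05
eef_pos: [0.5779, 0.2146, 0.2514]
tool_rot: [0.001, 0.181, 0.983, -0.001]
contact_force: [-0.6, 0.5, -0.0]
gripper_width: 1.0
grasp_force: 0.0
```

```bash
python3 - <<'E'
from h import *
import pickle
o=get_obs();print(o["t"],o["eef_pos"],o["tool_rot"])
c=read_camera("wrist"); cv2.imwrite("pics/w1.png",c["img"])
D={}
for t in["canister_floor","selector_top","unit","violet0_center","white0_center"]:
    p=place_of("wrist",t); print(t,[(np.round(q["centre"]).tolist(),round(q["confidence"],2)) for q in p[:6]])
    z={"canister_floor":.025,"selector_top":.0745,"unit":0}.get(t,.037)
    for q in p[:6]:print("   ",at_z(ray(c,q["centre"]),z).round(4))
E
```

```text
3.05 [0.57793856 0.21458154 0.25140375] [ 6.84585636e-04  1.81267050e-01  9.83433459e-01 -6.48388208e-04]
canister_floor [([326.0, 161.0], 0.93)]
    [0.5393 0.2354 0.025 ]
selector_top [([153.0, 200.0], 0.86)]
    [0.5132 0.0906 0.0745]
unit [([264.0, 174.0], 0.84)]
    [0.5315 0.1725 0.    ]
violet0_center [([351.0, 195.0], 0.81), ([0.0, 290.0], 0.63), ([364.0, 133.0], 0.17)]
    [0.5751 0.2466 0.037 ]
    [ 0.5412 -0.1149  0.037 ]
    [0.5275 0.2758 0.037 ]
white0_center [([295.0, 124.0], 0.75)]
    [0.4988 0.2217 0.037 ]
```

{"method": "carry_out", "body": {"rows": "-4 -52 0 0;-4 -52 0 0;-5 -52 0 0;-5 -52 0 0;-5 -52 0 0;-5 -52 0 0;-5 -50 0 0;0 0 0 0"}}

```text
t: 4.35
eef_pos: [0.5419, -0.1474, 0.2517]
tool_rot: [0.0, 0.181, 0.983, -0.001]
contact_force: [0.4, -0.1, -0.6]
gripper_width: 1.002
grasp_force: 0.0
```

```bash
python3 - <<'E'
from h import *
o=get_obs();print(o["t"],o["eef_pos"],o["tool_rot"])
c=read_camera("wrist"); cv2.imwrite("pics/w2.png",c["img"])
for t,z in[("stand_mouth",.085),("rod_handle",.126)]:
    p=place_of("wrist",t)
    for q in p[:3]:print(t,np.round(q["centre"],1),round(q["confidence"],2),at_z(ray(c,q["centre"]),z).round(4))
W=cv2.imread("pics/w1.png"); cv2.imwrite("pics/w12.png",cv2.resize(np.vstack([W[60:340],c["img"][0:320]]),None,fx=.98,fy=.98))
E
```

```text
4.35 [ 0.54194798 -0.14737271  0.25166506] [ 3.47601561e-04  1.81048077e-01  9.83473823e-01 -8.43535229e-04]
rod_handle [321.4 242.5] 0.86 [ 0.546  -0.1476  0.126 ]
```

View pics/w12.png

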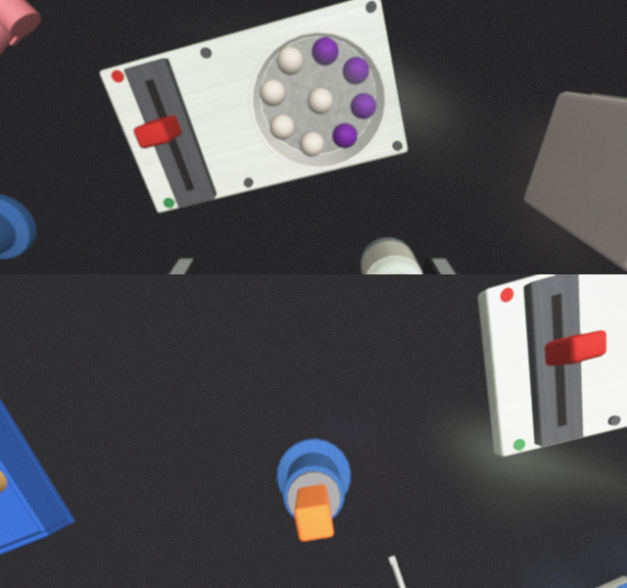

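The lower half is the wrist view at the stand: the orange handle's top face is at about (320,252) in the full picture, turned slightly. The upper half shows the unit, with violet beads on the right side and the selector near mid-track. Next I'll fit the handle's top face.

```bash
python3 - <<'E'
from h import *
c=read_camera("wrist"); im=c["img"]; hsv=cv2.cvtColor(im,cv2.COLOR_BGR2HSV)
m=((hsv[...,0]>8)&(hsv[...,0]<25)&(hsv[...,1]>120)&(hsv[...,2]>225)).astype(np.uint8)
n,l,s,ce=cv2.connectedComponentsWithStats(m)
for i in range(1,n):
    if s[i,4]<300: continue
    r=cv2.minAreaRect(np.argwhere(l==i)[:,::-1].astype(np.float32)); P=cv2.boxPoints(r)
    print(s[i],r)
    W=np.array([at_z(ray(c,p),.155) for p in P]); print(W.round(4),W.mean(0).round(4),[ (round(np.linalg.norm(W[k]-W[k-1])*1000,1),round(np.degrees(np.arctan2(*(W[k]-W[k-1])[1::-1])),1)) for k in range(4)])
R=[]
for k in("scene","side","wrist"):
    if k!="wrist": c=read_camera(k)
    for t in("stand_mouth","rod_handle"):
        p=place_of(k,t)
        if p: R.append((t,k,ray(c,p[0]["centre"])));print(t,k,p[0]["confidence"],at_z(R[-1][2],.085 if t[0]=="s" else .126).round(4))
for t in("stand_mouth","rod_handle"):
    X,e=tri([r[2] for r in R if r[0]==t]);print(t,X.round(4),np.round(e,1))
E
```

```text
[ 292  237   38   35 1044] ((310.549072265625, 254.0693359375), (31.932010650634766, 33.604644775390625), 81.25383758544922)
[[ 0.5306 -0.156   0.155 ]
 [ 0.5349 -0.1347  0.155 ]
 [ 0.5564 -0.1391  0.155 ]
 [ 0.5521 -0.161   0.155 ]] [ 0.5435 -0.1477  0.155 ] [(np.float64(22.1), np.float64(166.8)), (np.float64(21.7), np.float64(78.8)), (np.float64(22.0), np.float64(-11.7)), (np.float64(22.3), np.float64(-101.0))]
stand_mouth scene 0.8 [ 0.5427 -0.1468  0.085 ]
rod_handle scene 0.75 [ 0.5439 -0.1448  0.126 ]
stand_mouth side 0.73 [ 0.5423 -0.148   0.085 ]
rod_handle side 0.83 [ 0.5463 -0.1513  0.126 ]
rod_handle wrist 0.81 [0.5648 0.0317 0.126 ]
stand_mouth [ 0.5425 -0.1471  0.0854] [0.5 0.5]
rod_handle [ 0.5514 -0.1069  0.0961] [41.9 51.9 88.9]
```

{"method": "carry_out", "body": {"rows": "1 0 -30 9.5;0.5 0 -40 0;0 0 -40 0;0 0 -25 0;0 0 -10.5 0;0 0 0 0"}}

```text
t: 5.7
eef_pos: [0.5444, -0.1432, 0.1056]
tool_rot: [-0.0, 0.096, 0.995, -0.0]
contact_force: [1.1, -0.0, 0.5]
gripper_width: 0.997
grasp_force: 0.0
```

{"method": "carry_out", "body": {"rows": "0 0 0 0;0 0 0 0;0 0 0 0;0 0 0 0;0 0 0 0;0 0 0 0", "claw": 15, "force": 70}}

```text
t: 6.45
eef_pos: [0.545, -0.1434, 0.1064]
tool_rot: [0.001, 0.096, 0.995, 0.0]
contact_force: [-0.4, -0.1, 6.5]
gripper_width: 0.273
grasp_force: 68.9
```

{"method": "carry_out", "body": {"rows": "0 0 15 0;0 0 25 0;0 0 30 0;0 0 30 0;0 0 10 0;0 0 0 0"}}

```text
t: 7.2
eef_pos: [0.5445, -0.1431, 0.216]
tool_rot: [0.0, 0.096, 0.995, 0.0]
contact_force: [0.2, 0.4, -1.2]
gripper_width: 0.275
grasp_force: 68.5
```

```bash
python3 - <<'E'
from h import *
o=get_obs();print(o["t"],o["eef_pos"],o["tool_rot"],o["contact_force"],o["gripper_width"])
ims=[];R=[]
for k in("scene","side"):
    c=read_camera(k)
    for t in("stand_mouth","rod_tip","rod_handle"):
        p=place_of(k,t)
        if p: R.append((t,k,ray(c,p[0]["centre"])));print(t,k,np.round(p[0]["centre"]),round(p[0]["confidence"],2))
    x,y={"scene":(236,230),"side":(346,170)}[k]
    ims.append(cv2.resize(c["img"][y-100:y+100,x-80:x+80],None,fx=2.5,fy=2.5,interpolation=cv2.INTER_CUBIC))
for t in("stand_mouth","rod_tip","rod_handle"):
    r=[r[2] for r in R if r[0]==t]
    if len(r)>1: X,e=tri(r);print(t,X.round(4),np.round(e,1))
cv2.imwrite("pics/lift.png",np.hstack(ims))
E
```

```text
7.2 [ 0.54449987 -0.14306936  0.21604928] [3.98961540e-04 9.57959058e-02 9.95400911e-01 1.09399290e-04] [ 0.17767623  0.35163439 -1.23321217] 0.27546523755412483
stand_mouth scene [236. 267.] 0.78
rod_tip scene [240. 252.] 0.91
rod_handle scene [230. 202.] 0.89
stand_mouth side [349. 192.] 0.83
rod_tip side [278. 417.] 0.73
rod_handle side [347. 124.] 0.58
stand_mouth [ 0.5387 -0.1482  0.0864] [1.2 1.2]
rod_tip [ 0.4904  0.0613 -0.0792] [179.1 179.1]
rod_handle [ 0.5438 -0.1474  0.2342] [0.1 0.1]
```

View pics/lift.png

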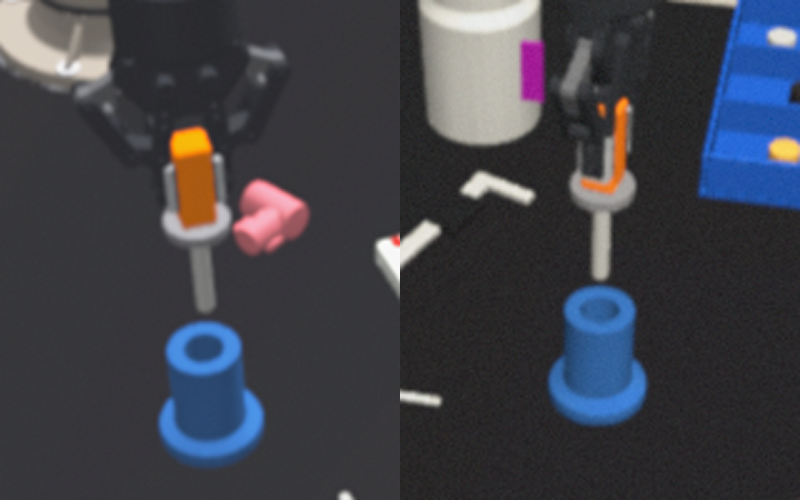

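The rod is held upright over the stand. The tip is at scene (238,253) and side (346,181), and the empty mouth at scene (238,270) and side (346,194). I'll triangulate the tip, the mouth and the canister.

```bash
python3 - <<'E'
from h import *
S=read_camera("scene");D=read_camera("side")
for n,a,b in(("tip",(238,253.5),(346.4,181.3)),("mouth",(237.6,270),(346,194)),("collar",(156+196/2.5,130+222/2.5),(266+203/2.5,70+187/2.5))):
    X,e=tri([ray(S,a),ray(D,b)]);print(n,X.round(4),np.round(e,1))
E=[]
for c,k in((S,"scene"),(D,"side")):
    for t in("canister_floor","unit","selector_top"):
        p=place_of(k,t)
        if p:E.append((t,ray(c,p[0]["centre"])));print(t,k,at_z(E[-1][1],{"canister_floor":.025,"unit":0,"selector_top":.0745}[t]).round(4))
o=get_obs();print(o["t"],o["eef_pos"])
cv2.imwrite("pics/can.png",np.hstack([cv2.resize(S["img"][180:280,300:460],None,fx=2.5,fy=3,interpolation=2)*1,cv2.resize(D["img"][340:440,220:380],None,fx=2.5,fy=3,interpolation=2)]))
# wall-rim circle fit: predict rim pixels for centre guesses on wrist image 1
E
```

```text
tip [ 0.5416 -0.1423  0.1172] [0.1 0.1]
mouth [ 0.5431 -0.1476  0.0815] [1. 1.]
collar [ 0.5424 -0.1427  0.1964] [0.3 0.3]
canister_floor scene [0.539 0.237 0.025]
unit scene [0.5247 0.1799 0.    ]
selector_top scene [0.5138 0.0897 0.0745]
canister_floor side [0.5333 0.2395 0.025 ]
unit side [0.5331 0.1815 0.    ]
selector_top side [0.5123 0.0896 0.0745]
8.0 [ 0.54442641 -0.14315308  0.21575011]
```

```bash
python3 - <<'E'
from h import *
D=read_camera("side");S=read_camera("scene")
def corners(im,roi):
    x0,y0,x1,y1=roi; g=im[y0:y1,x0:x1]; m=((g.min(2)>130)).astype(np.uint8)
    m=cv2.morphologyEx(m,cv2.MORPH_CLOSE,np.ones((5,5)))
    cs,_=cv2.findContours(m,cv2.RETR_EXTERNAL,cv2.CHAIN_APPROX_NONE); c=max(cs,key=cv2.contourArea)
    h=cv2.convexHull(c); 
    return cv2.approxPolyDP(h,5,True)[:,0]+[x0,y0], m.sum()
for n,c,roi in(("side",D,(215,275,400,475)),("scene",S,(295,170,465,285))):
    P,a=corners(c["img"],roi);print(n,a)
    for p in P:print(p,at_z(ray(c,p),.02).round(4))
cv2.imwrite("pics/can.png",np.hstack([cv2.resize(S["img"][175:285,300:460],None,fx=2.5,fy=2.5,interpolation=2),cv2.resize(D["img"][340:450,220:380],None,fx=2.5,fy=2.5,interpolation=2)]))
E
```

```text
side 13733
[384 311] [0.4406 0.0545 0.02  ]
[334 469] [0.4715 0.3243 0.02  ]
[235 436] [0.6145 0.3073 0.02  ]
[287 315] [0.5951 0.0943 0.02  ]
[347 300] [0.5043 0.0444 0.02  ]
scene 6499
[456 235] [0.6166 0.3015 0.02  ]
[452 243] [0.6313 0.2787 0.02  ]
[337 279] [0.6008 0.0259 0.02  ]
[306 227] [0.443  0.0495 0.02  ]
[407 187] [0.4375 0.3118 0.02  ]
[430 194] [0.4831 0.3404 0.02  ]
```

View pics/can.png

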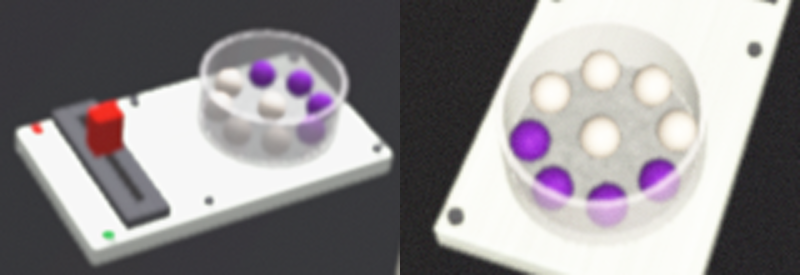

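The crop shows all nine beads: four violet ones along the far (+y/+x) wall and one white in the middle. The rim centre is at about scene (409.4,206.3) and side (301.6,386); the middle bead is at scene (409,217) and side (300,394).

```bash
python3 - <<'E'
from h import *
from scipy.optimize import least_squares
S=read_camera("scene");D=read_camera("side")
for n,a,b,z in(("rim",(409.4,206.3),(301.6,386),.07),("midbead",(408.8,217),(300,394.4),.037)):
    X,e=tri([ray(S,a),ray(D,b)]);print(n,X.round(4),np.round(e,1),at_z(ray(S,a),z).round(4),at_z(ray(D,b),z).round(4))
def pix(c,X):
    f=240/np.tan(np.radians(c["fov_y"])/2);q=c["world_to_cam"]@np.r_[X,1];return np.array([c["cx"]-f*q[0]/q[2],c["cy"]+f*q[1]/q[2]])
obs=[(S,(306,226.2),-75,-135),(S,(337.2,275),75,-135),(S,(457.2,235),75,135),(D,(234,432.8),75,135),(D,(302,290),75,-135),(D,(384,305),-75,-135)]
def W(p,x,y,z=.02):
    c,s=np.cos(p[2]),np.sin(p[2]);return np.array([p[0]+c*x-s*y,p[1]+s*x+c*y,z])
def res(p):
    r=[pix(c,W(p,x/1e3,y/1e3))-np.array(q) for c,q,x,y in obs]
    # rim extremes
    th=np.linspace(0,2*np.pi,180)
    for c,(l,r_,t,b) in((S,(379.6,439.2,187.4,226.2)),(D,(260.8,342.4,350,422))):
        Z=np.array([pix(c,W(p,.057*np.cos(a),.06+.057*np.sin(a),.07)) for a in th])
        r+= [np.array([(Z[:,0].min()+Z[:,0].max())/2-(l+r_)/2,(Z[:,1].min()+Z[:,1].max())/2-(t+b)/2])]
    return np.concatenate(r)
s=least_squares(res,[.53,.175,-.19],loss="soft_l1");print(s.x.round(4),np.degrees(s.x[2]),res(s.x).round(1));print("can",W(s.x,0,.06),"x axis",W(s.x,1,0,0)-W(s.x,0,0,0))
print("greenstop",W(s.x,.045,-.085),"redstop",W(s.x,-.045,-.085))
E
```

```text
rim [0.5353 0.2379 0.0638] [0.6 0.6] [0.5416 0.2329 0.07  ] [0.5339 0.2408 0.07  ]
midbead [0.5386 0.2376 0.0379] [0.5 0.5] [0.5382 0.2385 0.037 ] [0.5383 0.2368 0.037 ]
[ 0.5289  0.1768 -0.1033] -5.916697893541811 [-0.3 -0.   0.7 -1.4 -0.2 -0.1 -0.2  0.1 -3.2 -2.4  0.5  4.  -0.4 -2.2
 -0.2 -1. ]
can [0.53513037 0.236463   0.02      ] x axis [ 0.99467282 -0.10308242  0.        ]
greenstop [0.5649437  0.08759673 0.02      ] redstop [0.47542314 0.09687415 0.02      ]
```

{"method": "carry_out", "body": {"rows": "-1.5 40 0 0;-1.5 50 0 0;-2 50 0 0;-2 50 0 0;-2 50 0 0;-2 50 0 0;-1 40 0 0;-1 30.5 0 0;0 0 0 0;0 0 0 0"}}

```text
t: 9.45
eef_pos: [0.5315, 0.2164, 0.2156]
tool_rot: [-0.0, 0.096, 0.995, -0.0]
contact_force: [0.5, -0.6, -0.5]
gripper_width: 0.273
grasp_force: 68.7
```

```bash
python3 - <<'E'
from h import *
o=get_obs();print(o["t"],o["eef_pos"],o["contact_force"])
S=read_camera("scene");D=read_camera("side");W=read_camera("wrist")
for k in("scene","side","wrist"):
    for t in("rod_tip","rod_handle","canister_floor"):
        p=place_of(k,t); c={"scene":S,"side":D,"wrist":W}[k]
        if p:print(k,t,np.round(p[0]["centre"],1),round(p[0]["confidence"],2),at_z(ray(c,p[0]["centre"]),{"rod_tip":.119,"rod_handle":.235,"canister_floor":.025}[t]).round(4))
a=[cv2.resize(x,(400,300)) for x in(S["img"][150:270,330:490],D["img"][320:440,210:370],)]
cv2.imwrite("pics/over.png",np.vstack([np.hstack(a),cv2.resize(W["img"][:240],(800,300))]))
E
```

```text
9.45 [0.53153102 0.21638766 0.21564779] [ 0.52621893 -0.64575486 -0.46874959]
scene rod_tip [400.1 183.2] 0.61 [0.5202 0.2193 0.119 ]
scene rod_handle [412.9 133.7] 0.69 [0.5286 0.2276 0.235 ]
scene canister_floor [406.7 222.5] 0.76 [0.5394 0.2339 0.025 ]
side rod_tip [309.6 352.2] 0.75 [0.5271 0.2156 0.119 ]
side rod_handle [304.7 398. ] 0.6 [0.501  0.3403 0.235 ]
side canister_floor [301.  397.6] 0.86 [0.5377 0.2353 0.025 ]
wrist rod_tip [316.  251.7] 0.82 [0.532  0.2134 0.119 ]
wrist rod_handle [321.4 356.8] 0.84 [0.5336 0.2158 0.235 ]
wrist canister_floor [340.4 217. ] 0.89 [0.5362 0.2339 0.025 ]
```

View pics/over.png

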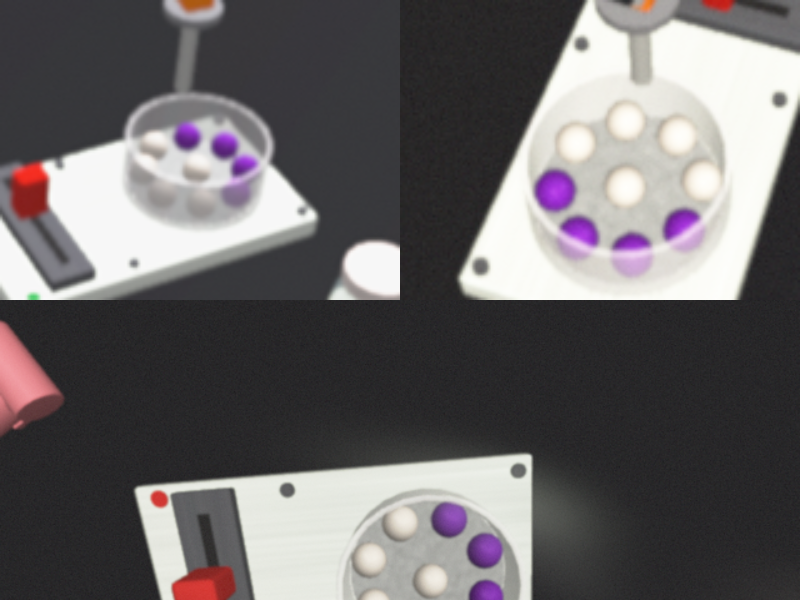

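The rod tip hangs over the -y part of the free ring (scene (404,187), side (306,353)), about 20 mm from the axis and clear of the beads. I'll descend.

{"method": "carry_out", "body": {"rows": "0 0 -25 0;0 0 -25 0;0 0 -20 0;0 0 -10 0;0 0 -7 0;0 0 -3 0;0 0 0 0"}}

```text
t: 10.92
eef_pos: [0.5317, 0.2174, 0.1261]
tool_rot: [0.0, 0.096, 0.995, 0.0]
contact_force: [-0.8, 0.3, -1.2]
gripper_width: 0.273
grasp_force: 68.7
```

```bash
python3 - <<'E'
from h import *
o=get_obs();print(o["t"],o["eef_pos"],o["contact_force"])
S=read_camera("scene");D=read_camera("side")
for x,k in((S,"scene"),(D,"side")):
    p=place_of(k,"rod_tip");print([(np.round(q["centre"]),round(q["confidence"],2),at_z(ray(x,q["centre"]),.029).round(4)) for q in p[:2]])
a=[cv2.resize(x,(400,300),interpolation=2) for x in(S["img"][160:250,350:470],D["img"][345:435,240:360],)]
cv2.imwrite("pics/in.png",np.hstack(a))
E
```

```text
10.925 [0.5316597  0.2174435  0.12606962] [-0.81009235  0.33676609 -1.18398291]
[(array([400., 218.]), 0.66, array([0.524 , 0.2278, 0.029 ]))]
[(array([306., 386.]), 0.73, array([0.5336, 0.2178, 0.029 ])), (array([344., 194.]), 0.48, array([ 0.5555, -0.2061,  0.029 ]))]
```

View pics/in.png

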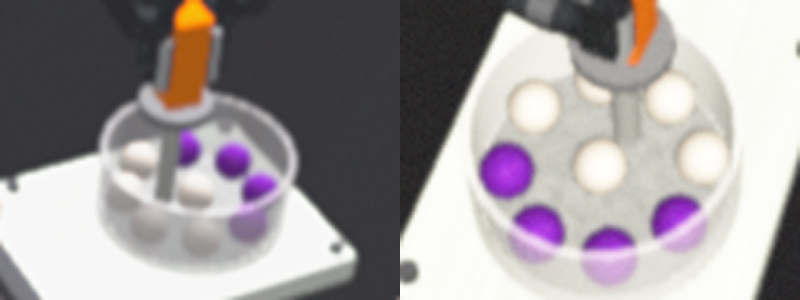

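The rod is down in the free ring: the tip is at scene (399,219) and side (308,389), and all beads are in place. I'll spiral out anticlockwise.

{"method": "carry_out", "body": {"rows": "8 -3 0 0;10 0 0 0;9.5 4.5 0 0;7 9 0 0;3.5 11.5 0 0;-2.5 13 0 0;-7.5 11.5 0 0;-12.5 6.5 0 0;-15 1 0 0;-13.5 -6 0 0"}}

```text
t: 12.38
eef_pos: [0.5211, 0.2622, 0.1257]
tool_rot: [0.002, 0.097, 0.995, -0.002]
contact_force: [6.0, -7.3, 0.2]
gripper_width: 0.272
grasp_force: 69.6
```

{"method": "carry_out", "body": {"rows": "-10 -11 0 0;-5 -14 0 0;2 -15 0 0;7 -13 0 0;12.5 -9 0 0"}}

```text
t: 13.0
eef_pos: [0.5253, 0.2091, 0.1268]
tool_rot: [0.0, 0.095, 0.995, 0.005]
contact_force: [1.3, 20.1, -1.2]
gripper_width: 0.275
grasp_force: 71.1
```

```bash
python3 - <<'E'
from h import *
o=get_obs();print(o["t"],o["eef_pos"],o["tool_rot"],o["contact_force"],o["gripper_width"])
S=read_camera("scene");D=read_camera("side")
a=[cv2.resize(x,(400,300),interpolation=2) for x in(S["img"][160:250,350:470],D["img"][345:435,240:360],)]
cv2.imwrite("pics/st1.png",np.hstack(a))
E
```

```text
13.0 [0.52533111 0.20909397 0.12675112] [2.64441288e-04 9.47970674e-02 9.95485839e-01 4.62488643e-03] [ 1.28717402 20.10715208 -1.21536472] 0.2752822867475503
```

View pics/st1.png

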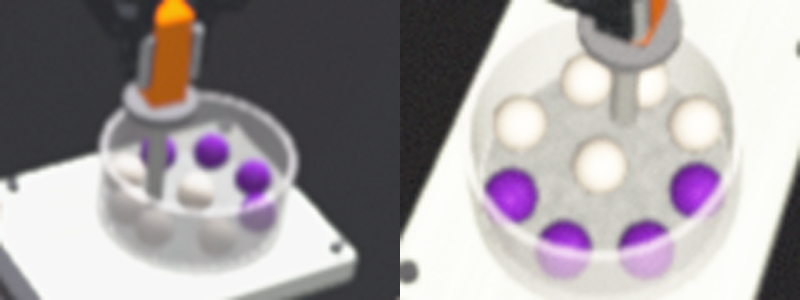

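The beads have shifted about 20° anticlockwise; the violets are now at side crop (510,195) to (697,190), and the rod sits between two whites. I'll continue the circles.

{"method": "carry_out", "body": {"rows": "14.5 -3 0 0;14.5 3 0 0;12.5 9 0 0;7 13 0 0;2 15 0 0"}}

```text
t: 13.72
eef_pos: [0.5732, 0.2393, 0.1243]
tool_rot: [-0.003, 0.096, 0.995, -0.002]
contact_force: [-5.5, -0.2, 0.5]
gripper_width: 0.273
grasp_force: 70.8
```

{"method": "carry_out", "body": {"rows": "-5 14 0 0;-10 11 0 0;-13.5 6 0 0;-15 0 0 0;-13.5 -6 0 0"}}

```text
t: 14.35
eef_pos: [0.5208, 0.2609, 0.1257]
tool_rot: [0.002, 0.098, 0.995, -0.002]
contact_force: [7.5, -2.6, -1.4]
gripper_width: 0.275
grasp_force: 71.7
```

```bash
python3 - <<'E'
from h import *
o=get_obs();print(o["t"],o["eef_pos"],o["tool_rot"],o["contact_force"],o["gripper_width"])
S=read_camera("scene");D=read_camera("side")
a=[cv2.resize(x,(400,300),interpolation=2) for x in(S["img"][160:250,350:470],D["img"][345:435,240:360],)]
cv2.imwrite("pics/st2.png",np.hstack(a))
E
```

```text
14.35 [0.52078726 0.26092472 0.12569587] [ 0.00223252  0.09755279  0.99522586 -0.00198714] [ 7.45075871 -2.64748742 -1.4368401 ] 0.27509407364329097
```

View pics/st2.png

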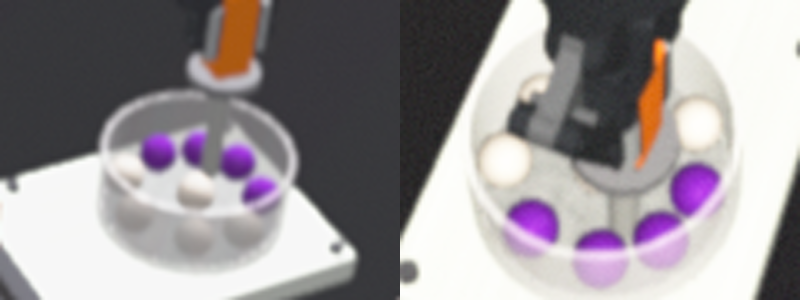

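The violets have moved further round, but the rod deflects inward to about 31 mm. I'll widen the circle to 42 mm commanded and go a little slower.

{"method": "carry_out", "body": {"rows": "-10.5 -8 0 0;-7.5 -11.5 0 0;-3 -14 0 0;4.5 -14 0 0;8.5 -11.5 0 0;12 -8.5 0 0"}}

```text
t: 15.2
eef_pos: [0.5251, 0.204, 0.128]
tool_rot: [0.003, 0.095, 0.995, 0.005]
contact_force: [-3.2, 19.1, 5.1]
gripper_width: 0.273
grasp_force: 74.0
```

{"method": "carry_out", "body": {"rows": "14 -3.5 0 0;14.5 1.5 0 0;13 6.5 0 0;10.5 10.5 0 0;5.5 13.5 0 0;1.5 14.5 0 0"}}

```text
t: 15.95
eef_pos: [0.5796, 0.2398, 0.1247]
tool_rot: [-0.002, 0.096, 0.995, -0.002]
contact_force: [-6.6, -3.8, 1.1]
gripper_width: 0.271
grasp_force: 71.7
```

{"method": "carry_out", "body": {"rows": "-4.5 14 0 0;-8.5 11.5 0 0;-12 8.5 0 0;-14 3.5 0 0;-14.5 -1.5 0 0;-13 -6.5 0 0"}}

```text
t: 16.7
eef_pos: [0.5174, 0.2668, 0.126]
tool_rot: [0.002, 0.097, 0.995, -0.002]
contact_force: [5.1, -6.0, -0.3]
gripper_width: 0.269
grasp_force: 72.5
```

```bash
python3 - <<'E'
from h import *
o=get_obs();print(o["t"],o["eef_pos"],o["tool_rot"],o["contact_force"],o["gripper_width"])
S=read_camera("scene");D=read_camera("side")
a=[cv2.resize(x,(400,300),interpolation=2) for x in(S["img"][160:250,350:470],D["img"][345:435,240:360],)]
cv2.imwrite("pics/st3.png",np.hstack(a))
g=cv2.cvtColor(D["img"][345:435,240:360],cv2.COLOR_BGR2HSV)
m=((g[...,0]>130)&(g[...,0]<160)&(g[...,1]>90)).astype(np.uint8)
n,l,s,ce=cv2.connectedComponentsWithStats(m)
print([(at_z(ray(D,ce[i]+[240,345]),.037)[:2].round(3).tolist(),int(s[i,4])) for i in range(1,n) if s[i,4]>15])
E
```

```text
16.7 [0.51736245 0.26681885 0.12596083] [ 0.00238759  0.0972241   0.99525839 -0.00158703] [ 5.06046797 -6.03126849 -0.28445667] 0.26856490747399114
[([0.498, 0.221], 191), ([0.502, 0.25], 109), ([0.553, 0.27], 85), ([0.523, 0.267], 65)]
```

The violets have been carried about 60° round, and the true rod radius is now about 37 mm. I'll do two more turns.

{"method": "carry_out", "body": {"rows": "-10.5 -10.5 0 0;-5.5 -13.5 0 0;-1.5 -14.5 0 0;4.5 -14 0 0;8.5 -11.5 0 0;12 -8.5 0 0;14 -3.5 0 0;14.5 1.5 0 0;13 6.5 0 0"}}

```text
t: 17.92
eef_pos: [0.5641, 0.2011, 0.1253]
tool_rot: [-0.001, 0.096, 0.995, -0.001]
contact_force: [0.2, -2.1, -1.4]
gripper_width: 0.27
grasp_force: 72.9
```

{"method": "carry_out", "body": {"rows": "10.5 10.5 0 0;5.5 13.5 0 0;1.5 14.5 0 0;-4.5 14 0 0;-8.5 11.5 0 0;-12 8.5 0 0;-14 3.5 0 0;-14.5 -1.5 0 0;-13 -6.5 0 0"}}

```text
t: 19.05
eef_pos: [0.518, 0.2742, 0.128]
tool_rot: [0.004, 0.095, 0.995, 0.003]
contact_force: [9.0, 2.6, 1.3]
gripper_width: 0.276
grasp_force: 73.1
```

{"method": "carry_out", "body": {"rows": "-10.5 -10.5 0 0;-5.5 -13.5 0 0;-1.5 -14.5 0 0;4.5 -14 0 0;8.5 -11.5 0 0;12 -8.5 0 0;14 -3.5 0 0;14.5 1.5 0 0;13 6.5 0 0"}}

```text
t: 20.18
eef_pos: [0.5609, 0.2024, 0.1243]
tool_rot: [-0.004, 0.096, 0.995, -0.001]
contact_force: [-3.1, 1.7, -1.2]
gripper_width: 0.271
grasp_force: 73.0
```

{"method": "carry_out", "body": {"rows": "10.5 10.5 0 0;5.5 13.5 0 0;1.5 14.5 0 0;-4.5 14 0 0;-8.5 11.5 0 0;-12 8.5 0 0;-14 3.5 0 0;-14.5 -1.5 0 0;-13 -6.5 0 0"}}

```text
t: 21.3
eef_pos: [0.5162, 0.2717, 0.1269]
tool_rot: [0.003, 0.095, 0.995, 0.002]
contact_force: [5.1, 2.4, 0.9]
gripper_width: 0.269
grasp_force: 72.8
```

```bash
cat > v.py <<'E'
from h import *
o=get_obs();print(o["t"],o["eef_pos"],o["tool_rot"],o["contact_force"],o["gripper_width"])
D=read_camera("side")
g=cv2.cvtColor(D["img"][345:435,240:360],cv2.COLOR_BGR2HSV)
m=((g[...,0]>130)&(g[...,0]<160)&(g[...,1]>90)).astype(np.uint8)
n,l,s,ce=cv2.connectedComponentsWithStats(m)
for i in range(1,n):
    if s[i,4]>15:
        d=at_z(ray(D,ce[i]+[240,345]),.037)[:2]-[.538,.236];print(d.round(3),round(np.degrees(np.arctan2(d[1],d[0]))),s[i,4])
E
python3 v.py
```

```text
21.3 [0.51618503 0.27174179 0.12694186] [0.002608   0.09547255 0.99542653 0.00205309] [5.10949601 2.36389657 0.89821974] 0.2688322807860367
[-0.032 -0.031] -135 151
[0.031 0.009] 17 17
```

{"method": "carry_out", "body": {"rows": "-10.5 -10.5 0 0;-5.5 -13.5 0 0;-1.5 -14.5 0 0;4.5 -14 0 0;8.5 -11.5 0 0;12 -8.5 0 0;14 -3.5 0 0;14.5 1.5 0 0;13 6.5 0 0"}}

```text
t: 22.48
eef_pos: [0.5611, 0.2031, 0.125]
tool_rot: [-0.003, 0.095, 0.995, -0.0]
contact_force: [-7.6, 2.3, 1.3]
gripper_width: 0.269
grasp_force: 72.9
```

{"method": "carry_out", "body": {"rows": "10.5 10.5 0 0;5.5 13.5 0 0;1.5 14.5 0 0;-4.5 14 0 0;-8.5 11.5 0 0;-12 8.5 0 0;-14 3.5 0 0;-14.5 -1.5 0 0;-13 -6.5 0 0;0 0 0 0"}}

```text
t: 23.72
eef_pos: [0.5168, 0.2675, 0.1265]
tool_rot: [0.002, 0.097, 0.995, -0.001]
contact_force: [4.3, -5.7, -0.9]
gripper_width: 0.272
grasp_force: 73.0
```

{"method": "carry_out", "body": {"rows": "4 -6 0 0;0 0 0 0;0 0 4 0;0 0 6 0;0 0 8 0;0 0 12 0;0 0 20 0;0 0 20 0;0 0 20 0;0 0 0 0"}}

```text
t: 24.98
eef_pos: [0.52, 0.2649, 0.2179]
tool_rot: [0.002, 0.096, 0.995, 0.001]
contact_force: [0.0, 0.7, -1.0]
gripper_width: 0.275
grasp_force: 73.2
```

```bash
python3 v.py; python3 - <<'E'
from h import *
S=read_camera("scene");D=read_camera("side")
a=[cv2.resize(x,(400,300),interpolation=2) for x in(S["img"][150:255,345:485],D["img"][330:435,230:370],)]
cv2.imwrite("pics/st4.png",np.hstack(a))
E
```

```text
24.975 [0.52001373 0.26494575 0.21791333] [0.00155068 0.09589894 0.99538892 0.0013737 ] [ 0.02930776  0.7208098  -0.98625062] 0.27534420588698383
[ 0.035 -0.022] -32 184
[0.042 0.006] 8 192
[0.021 0.031] 56 122
[-0.016  0.031] 117 72
```

View pics/st4.png

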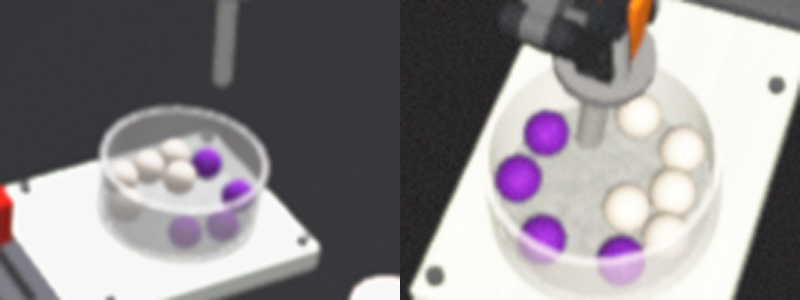

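All nine beads are in the canister, with violets at side crop (546,132), (518,178), (543,240) and (620,260). The clump has gone nearly all the way round and sits only about 45° short of its start. I'll stir further so the shift is unmistakable; the spot at crop (575,170) is free for re-entry.

{"method": "carry_out", "body": {"rows": "12 -14 0 0;12 -14 0 0;9.5 -12 0 0;0 0 0 0;0 0 -25 0;0 0 -25 0;0 0 -20 0;0 0 -12 0;0 0 -8 0;0 0 0 0"}}

```text
t: 26.38
eef_pos: [0.5521, 0.2243, 0.1253]
tool_rot: [-0.0, 0.096, 0.995, -0.0]
contact_force: [0.3, -0.2, -1.0]
gripper_width: 0.276
grasp_force: 73.1
```

{"method": "carry_out", "body": {"rows": "9 2.5 0 0;8 8 0 0;3.5 11.5 0 0;-2.5 13.5 0 0;-8 11.5 0 0;-13.5 6 0 0;-14.5 0.5 0 0;-14 -4 0 0;-11.5 -9 0 0;-8 -12 0 0"}}

```text
t: 27.62
eef_pos: [0.5043, 0.2577, 0.1283]
tool_rot: [0.005, 0.095, 0.995, 0.006]
contact_force: [9.3, 18.5, 2.4]
gripper_width: 0.272
grasp_force: 74.2
```

{"method": "carry_out", "body": {"rows": "-3.5 -14.5 0 0;2 -14.5 0 0;6.5 -13 0 0;10.5 -9.5 0 0;13.5 -6 0 0;14.5 -0.5 0 0;14 4 0 0;11.5 9 0 0;8 12 0 0;3.5 14.5 0 0"}}

```text
t: 28.88
eef_pos: [0.5805, 0.2295, 0.1243]
tool_rot: [-0.002, 0.097, 0.995, -0.005]
contact_force: [-4.1, -16.4, 1.3]
gripper_width: 0.271
grasp_force: 74.2
```

```bash
python3 v.py
```

```text
28.875 [0.58051333 0.22945195 0.12431941] [-0.0022858   0.09689172  0.99528171 -0.00459189] [ -4.13388252 -16.37992715   1.2917199 ] 0.270812689945828
[-0.037 -0.002] -177 432
[0.011 0.034] 73 82
```

{"method": "carry_out", "body": {"rows": "-2 14.5 0 0;-6.5 13 0 0;-10.5 9.5 0 0;-13.5 6 0 0;-14.5 0.5 0 0;-14 -4 0 0;-11.5 -9 0 0;-8 -12 0 0;-3.5 -14.5 0 0"}}

```text
t: 30.05
eef_pos: [0.4988, 0.2402, 0.127]
tool_rot: [0.002, 0.095, 0.995, 0.002]
contact_force: [0.1, 1.1, -0.2]
gripper_width: 0.27
grasp_force: 73.5
```

{"method": "carry_out", "body": {"rows": "2 -14.5 0 0;6.5 -13 0 0;10.5 -9.5 0 0;13.5 -6 0 0;14.5 -0.5 0 0;14 4 0 0;11.5 9 0 0;8 12 0 0;3.5 14.5 0 0;0 0 0 0"}}

```text
t: 31.3
eef_pos: [0.5795, 0.2372, 0.1249]
tool_rot: [-0.002, 0.094, 0.996, 0.0]
contact_force: [-5.8, 1.4, -0.0]
gripper_width: 0.271
grasp_force: 73.7
```

```bash
python3 v.py
```

```text
31.3 [0.57945427 0.23722431 0.12492933] [-1.87130012e-03  9.43147966e-02  9.95540608e-01  3.38775132e-04] [-5.81937463  1.3882858  -0.04400024] 0.27119324890142876
[-0.015 -0.041] -111 179
[ 0.025 -0.028] -49 103
[0.043 0.   ] 1 149
[-0.041  0.001] 178 153
```

{"method": "carry_out", "body": {"rows": "-6 0 0 0;0 0 0 0;0 0 4 0;0 0 6 0;0 0 8 0;0 0 12 0;0 0 20 0;0 0 20 0;0 0 20 0;0 0 0 0"}}

```text
t: 32.6
eef_pos: [0.5767, 0.2348, 0.218]
tool_rot: [0.002, 0.096, 0.995, 0.001]
contact_force: [0.2, 0.4, -2.2]
gripper_width: 0.272
grasp_force: 73.7
```

```bash
python3 v.py; python3 - <<'E'
from h import *
S=read_camera("scene");D=read_camera("side")
a=[cv2.resize(x,(400,300),interpolation=2) for x in(S["img"][150:255,345:485],D["img"][330:435,230:370],)]
cv2.imwrite("pics/st5.png",np.hstack(a))
E
```

```text
32.6 [0.57665978 0.23475409 0.21803171] [0.00174375 0.09593513 0.99538535 0.00118674] [ 0.17685486  0.42025315 -2.20950696] 0.2716279083923097
[-0.015 -0.041] -111 179
[ 0.029 -0.03 ] -46 178
[ 0.041 -0.002] -3 192
[-0.041  0.001] 178 153
```

{"method": "carry_out", "body": {"rows": "-4 -40 0 0;-4 -55 0 0;-4 -55 0 0;-4 -55 0 0;-4 -55 0 0;-4 -55 0 0;-4 -40 0 0;-2 -27.5 0 0;0 0 0 0;0 0 0 0"}}

```text
t: 34.0
eef_pos: [0.5452, -0.1472, 0.215]
tool_rot: [-0.001, 0.095, 0.995, 0.0]
contact_force: [-0.5, -0.0, -1.5]
gripper_width: 0.27
grasp_force: 73.7
```

```bash
python3 - <<'E'
from h import *
o=get_obs();print(o["t"],o["eef_pos"],o["tool_rot"],o["gripper_width"])
S=read_camera("scene");D=read_camera("side");W=read_camera("wrist")
R={}
for c,k in((S,"scene"),(D,"side"),(W,"wrist")):
    for t in("stand_mouth","rod_tip","rod_handle"):
        p=place_of(k,t)
        if p: R.setdefault(t,[]).append(ray(c,p[0]["centre"]));print(t,k,np.round(p[0]["centre"],1),round(p[0]["confidence"],2))
for t,r in R.items():
    if len(r)>1: X,e=tri(r[:2]);print(t,X.round(4),np.round(e,1),[at_z(q,{"s":.085}.get(t[0],.12 if t=="rod_tip" else .235)).round(4).tolist() for q in r])
# rod axis by colour in side & scene: orange/grey pixel geometry
for c,k,(x,y) in((S,"scene",(236,225)),(D,"side",(346,165))):
    g=c["img"][y-60:y+60,x-40:x+40].astype(int); br=g.min(2); sat=g.max(2)-g.min(2)
    m=((br>85)&(sat<40))
    for r in range(40,110,3):
        xs=np.where(m[r])[0]
        if len(xs):print(k,y-60+r,x-40+xs.min(),x-40+xs.max(),len(xs))
E
```

```text
34.0 [ 0.54522124 -0.1471705   0.2150189 ] [-6.50669908e-04  9.54981034e-02  9.95429358e-01  2.87667486e-04] 0.26990290896886693
stand_mouth scene [235.3 269.4] 0.79
rod_handle scene [230.3 198.7] 0.83
stand_mouth side [346.9 192.9] 0.7
rod_tip side [356.5 179.6] 0.89
rod_handle side [345.8 121. ] 0.89
stand_mouth wrist [313.5 235.6] 0.82
rod_tip wrist [318.  229.8] 0.75
rod_handle wrist [322.1 358.3] 0.72
stand_mouth [ 0.5414 -0.1505  0.0825] [0.3 0.3] [[0.5441, -0.1513, 0.085], [0.5408, -0.148, 0.085], [0.5444, -0.1506, 0.085]]
rod_handle [ 0.5458 -0.1466  0.2413] [0.7 0.7] [[0.5373, -0.1439, 0.235], [0.5477, -0.1548, 0.235], [0.5478, -0.1463, 0.235]]
rod_tip [ 0.5267 -0.1441  0.1239] [3.1 3.1] [[0.5243, -0.1474, 0.12], [0.531, -0.1447, 0.12]]
scene 205 220 243 8
scene 208 220 243 7
scene 211 221 244 8
scene 214 217 245 14
scene 217 217 245 15
scene 220 218 244 27
scene 223 221 241 21
scene 226 227 236 10
scene 229 229 236 8
scene 232 229 236 8
scene 235 229 236 8
scene 238 229 236 8
scene 241 230 236 7
scene 244 230 237 8
scene 247 231 236 6
side 145 306 361 37
side 148 307 359 34
side 151 315 354 14
side 154 348 354 7
side 157 348 355 8
side 160 348 355 8
side 163 349 355 7
side 166 349 356 8
side 169 349 356 8
side 172 350 356 7
side 175 350 356 7
side 178 350 356 7
```

```bash
python3 - <<'E'
from h import *
S=read_camera("scene");D=read_camera("side")
for n,a,b in(("tip",(233.8,250),(353.4,181)),("upper rod",(231.8,226),(351,153))):
    X,e=tri([ray(S,a),ray(D,b)]);print(n,X.round(4),np.round(e,1))
def pr(c,X):
    f=240/np.tan(np.radians(c["fov_y"])/2);q=c["world_to_cam"]@np.r_[X,1];return np.array([c["cx"]-f*q[0]/q[2],c["cy"]+f*q[1]/q[2]]).round(1)
for X in([.543,-.1475,.12],[.543,-.1475,.19],[.543,-.1475,.085]):print(X,pr(S,X),pr(D,X))
# exact rod fit: mid pixels of the shaft vs model
from scipy.optimize import least_squares
rs=[(r,232.5+ (r-229)*.06) for r in(229,235,241,247)]
obsS=[(229,232.5),(235,232.5),(241,233),(247,233.7)]; obsD=[(157,351.5),(163,352),(169,352.5),(175,353)]
def res(p):
    o=[]
    for c,ob in((S,obsS),(D,obsD)):
        P=np.array([pr(c,[p[0]+p[2]*z,p[1]+p[3]*z,.12+z]) for z in np.linspace(0,.08,20)])
        for r,x in ob:o.append(np.interp(-r,-P[:,1][::1],P[:,0])-x if P[0,1]>P[-1,1] else 0)
    return o
s=least_squares(res,[.535,-.147,0,0],diff_step=1e-2);print(s.x.round(4),np.round(s.fun,1))
E
```

```text
tip [ 0.5297 -0.1451  0.1174] [0.5 0.5]
upper rod [ 0.5361 -0.1462  0.1776] [0.4 0.4]
[0.543, -0.1475, 0.12] [235.4 253.8] [346.1 178.2]
[0.543, -0.1475, 0.19] [232.1 222.8] [347.1 146.3]
[0.543, -0.1475, 0.085] [237.  268.2] [345.7 192.9]
[ 0.5326 -0.1449  0.      0.    ] [-0.6  0.1  0.2  0.2  1.1  0.3 -0.4 -1.1]
```

The rod slipped about 6° in the grip while stirring: the tip is about 13 mm off towards -x, at scene (234,250) and side (353,181). I'll insert it with an offset and straighten it against the bore.

{"method": "carry_out", "body": {"rows": "9 -2 0 0;0 0 -10 0;0 0 -15 0;0 0 -10 0;0 0 -10 0;0 0 -10 0;0 0 0 0"}}

```text
t: 35.58
eef_pos: [0.5539, -0.15, 0.1599]
tool_rot: [-0.001, 0.096, 0.995, 0.0]
contact_force: [-0.6, 0.9, -1.0]
gripper_width: 0.271
grasp_force: 73.7
```

{"method": "carry_out", "body": {"rows": "0 0 -15 0;0 0 -15 0;0 0 -12 0;0 0 -7 0;0 0 0 0;0 0 0 0", "claw": 15, "force": 40}}

```text
t: 36.33
eef_pos: [0.5548, -0.1503, 0.1121]
tool_rot: [0.0, 0.096, 0.995, -0.0]
contact_force: [-0.6, 0.8, -2.1]
gripper_width: 0.271
grasp_force: 73.7
```

{"method": "carry_out", "body": {"rows": "-4 0 0 0;-4 0 0 0;-4 0 0 0;-4 0 0 0;-2 0 0 0;0 0 0 0;0 0 0 0"}}

```text
t: 37.2
eef_pos: [0.5402, -0.1498, 0.1137]
tool_rot: [0.004, 0.095, 0.995, 0.0]
contact_force: [5.7, 1.8, 1.3]
gripper_width: 0.272
grasp_force: 74.0
```

{"method": "carry_out", "body": {"rows": "-3 0 0 0;-3 0 0 0;0 0 0 0", "claw": 20, "force": 25}}

```text
t: 37.58
eef_pos: [0.5358, -0.1496, 0.114]
tool_rot: [0.006, 0.095, 0.995, 0.0]
contact_force: [9.5, 1.7, -1.8]
gripper_width: 0.272
grasp_force: 73.7
```

```bash
cat > rod.py <<'E'
from h import *
o=get_obs();print(o["t"],o["eef_pos"],o["contact_force"],o["grasp_force"])
for k,(x0,x1,y0,y1) in(("scene",(205,270,205,300)),("side",(320,375,130,225))):
    c=read_camera(k); g=c["img"][y0:y1,x0:x1]; h=cv2.cvtColor(g,cv2.COLOR_BGR2HSV).astype(int)
    O=(h[...,0]>5)&(h[...,0]<25)&(h[...,1]>150)&(h[...,2]>120)
    G=(h[...,1]<70)&(h[...,2]>95)
    B=(h[...,0]>100)&(h[...,0]<125)&(h[...,1]>110)
    for n,m in(("orange",O),("grey",G),("blue",B)):
        print(k,n,[(y0+r,x0+np.where(m[r])[0].min(),x0+np.where(m[r])[0].max()) for r in range(0,y1-y0,5) if m[r].sum()>2])
E
python3 rod.py
```

```text
37.575 [ 0.5357926  -0.1496451   0.11401911] [ 9.46844148  1.69965944 -1.78191636] 73.68457317352295
scene orange [(230, np.int64(224), np.int64(237)), (235, np.int64(224), np.int64(239)), (240, np.int64(225), np.int64(238)), (245, np.int64(226), np.int64(239)), (250, np.int64(227), np.int64(239)), (255, np.int64(227), np.int64(239)), (260, np.int64(228), np.int64(238))]
scene grey [(210, np.int64(256), np.int64(258)), (240, np.int64(239), np.int64(243)), (245, np.int64(222), np.int64(243)), (250, np.int64(222), np.int64(243)), (255, np.int64(223), np.int64(245)), (260, np.int64(220), np.int64(246)), (265, np.int64(222), np.int64(243)), (270, np.int64(231), np.int64(238))]
scene blue [(265, np.int64(245), np.int64(251)), (270, np.int64(222), np.int64(252)), (275, np.int64(223), np.int64(252)), (280, np.int64(224), np.int64(253)), (285, np.int64(224), np.int64(255)), (290, np.int64(222), np.int64(259)), (295, np.int64(220), np.int64(261))]
side orange [(160, np.int64(357), np.int64(359)), (165, np.int64(351), np.int64(359)), (170, np.int64(355), np.int64(359)), (175, np.int64(356), np.int64(358)), (180, np.int64(355), np.int64(358))]
side grey [(140, np.int64(344), np.int64(346)), (145, np.int64(342), np.int64(346)), (150, np.int64(340), np.int64(345)), (155, np.int64(338), np.int64(343)), (160, np.int64(339), np.int64(361)), (175, np.int64(351), np.int64(354)), (180, np.int64(341), np.int64(354)), (185, np.int64(338), np.int64(362)), (190, np.int64(340), np.int64(361)), (195, np.int64(345), np.int64(356))]
side blue [(190, np.int64(332), np.int64(338)), (195, np.int64(331), np.int64(359)), (200, np.int64(332), np.int64(359)), (205, np.int64(332), np.int64(359)), (210, np.int64(331), np.int64(359)), (215, np.int64(327), np.int64(362)), (220, np.int64(325), np.int64(364))]
```

{"method": "carry_out", "body": {"rows": "5 0 0 0;5 1 0 0;5.5 0.5 0 0;0 0 0 0;0 0 -3 0;0 0 0 0"}}

```text
t: 38.42
eef_pos: [0.5454, -0.1487, 0.1083]
tool_rot: [-0.001, 0.096, 0.995, 0.0]
contact_force: [-0.1, -0.1, -0.5]
gripper_width: 0.275
grasp_force: 73.8
```

```bash
python3 rod.py
```

```text
38.425 [ 0.54536781 -0.14869384  0.10832762] [-0.11453277 -0.08132422 -0.49663535] 73.81966352462769
scene orange [(235, np.int64(228), np.int64(240)), (240, np.int64(227), np.int64(242)), (245, np.int64(228), np.int64(241)), (250, np.int64(230), np.int64(242)), (255, np.int64(230), np.int64(242)), (260, np.int64(231), np.int64(243)), (265, np.int64(231), np.int64(242))]
scene grey [(210, np.int64(263), np.int64(268)), (215, np.int64(205), np.int64(261)), (245, np.int64(243), np.int64(246)), (250, np.int64(225), np.int64(246)), (255, np.int64(226), np.int64(246)), (260, np.int64(226), np.int64(248)), (265, np.int64(223), np.int64(248)), (270, np.int64(226), np.int64(246))]
scene blue [(270, np.int64(222), np.int64(252)), (275, np.int64(223), np.int64(252)), (280, np.int64(224), np.int64(253)), (285, np.int64(224), np.int64(255)), (290, np.int64(222), np.int64(259)), (295, np.int64(220), np.int64(261))]
side orange [(160, np.int64(352), np.int64(354)), (165, np.int64(343), np.int64(353)), (170, np.int64(349), np.int64(353)), (175, np.int64(350), np.int64(353)), (180, np.int64(350), np.int64(353)), (185, np.int64(349), np.int64(352)), (190, np.int64(347), np.int64(349))]
side grey [(145, np.int64(336), np.int64(340)), (150, np.int64(334), np.int64(339)), (155, np.int64(332), np.int64(338)), (160, np.int64(330), np.int64(335)), (175, np.int64(346), np.int64(348)), (180, np.int64(345), np.int64(348)), (185, np.int64(334), np.int64(356)), (190, np.int64(333), np.int64(356)), (195, np.int64(337), np.int64(354))]
side blue [(195, np.int64(331), np.int64(360)), (200, np.int64(332), np.int64(359)), (205, np.int64(331), np.int64(359)), (210, np.int64(332), np.int64(359)), (215, np.int64(327), np.int64(362)), (220, np.int64(325), np.int64(364))]
```

{"method": "carry_out", "body": {"rows": "0 0 -2 0;0 0 -2 0;0 0 0 0;0 0 0 0"}}

```text
t: 39.02
eef_pos: [0.5459, -0.1487, 0.1047]
tool_rot: [-0.0, 0.096, 0.995, 0.0]
contact_force: [0.4, 0.1, -0.6]
gripper_width: 0.273
grasp_force: 73.8
```

{"method": "carry_out", "body": {"rows": "0 0 -1 0;0 0 -1 0;0 0 0 0"}}

```text
t: 39.4
eef_pos: [0.5461, -0.1487, 0.1035]
tool_rot: [0.0, 0.096, 0.995, 0.0]
contact_force: [-2.0, 0.7, 6.4]
gripper_width: 0.272
grasp_force: 74.9
```

{"method": "carry_out", "body": {"rows": "0 0 -1 0;0 0 0 0;0 0 0 0"}}

```text
t: 39.78
eef_pos: [0.5461, -0.1487, 0.1035]
tool_rot: [0.0, 0.096, 0.995, 0.0]
contact_force: [-5.9, 2.0, 15.1]
gripper_width: 0.269
grasp_force: 76.2
```

{"method": "carry_out", "body": {"rows": "0 0 0 0;0 0 0 0;0 0 0 0;0 0 0 0;0 0 0 0", "claw": 70}}

```text
t: 40.4
eef_pos: [0.5459, -0.1487, 0.1016]
tool_rot: [-0.0, 0.096, 0.995, -0.0]
contact_force: [0.4, -0.0, -0.4]
gripper_width: 0.822
grasp_force: 0.0
```

{"method": "carry_out", "body": {"rows": "0 0 20 0;0 0 40 0;0 0 40 0;0 0 20 0;0 0 0 0"}}

```text
t: 41.02
eef_pos: [0.5469, -0.1489, 0.2233]
tool_rot: [0.002, 0.096, 0.995, 0.0]
contact_force: [-0.1, 0.3, -0.0]
gripper_width: 0.821
grasp_force: 0.0
```

```bash
python3 rod.py; python3 - <<'E'
from h import *
S=read_camera("scene");D=read_camera("side")
for t in("stand_mouth","rod_handle"):
    a=place_of("scene",t);b=place_of("side",t)
    if a and b:print(t,tri([ray(S,a[0]["centre"]),ray(D,b[0]["centre"])]))
c=read_camera("wrist")
for t,z in(("selector_top",.0745),("canister_floor",.025),("unit",0)):
    for k,cc in(("scene",S),("side",D),("wrist",c)):
        p=place_of(k,t)
        if p:print(t,k,round(p[0]["confidence"],2),at_z(ray(cc,p[0]["centre"]),z).round(4))
E
```

```text
41.025 [ 0.54693751 -0.14891744  0.22328298] [-0.07628773  0.33034453 -0.00315175] 0.0
scene orange [(235, np.int64(231), np.int64(239)), (240, np.int64(226), np.int64(242)), (245, np.int64(226), np.int64(242)), (250, np.int64(227), np.int64(243)), (255, np.int64(228), np.int64(243)), (260, np.int64(229), np.int64(242)), (265, np.int64(231), np.int64(243))]
scene grey [(205, np.int64(205), np.int64(207)), (210, np.int64(205), np.int64(207)), (260, np.int64(227), np.int64(247)), (265, np.int64(224), np.int64(248)), (270, np.int64(225), np.int64(248)), (275, np.int64(229), np.int64(243))]
scene blue [(270, np.int64(222), np.int64(252)), (275, np.int64(223), np.int64(252)), (280, np.int64(224), np.int64(253)), (285, np.int64(224), np.int64(255)), (290, np.int64(222), np.int64(259)), (295, np.int64(220), np.int64(261))]
side orange [(160, np.int64(340), np.int64(353)), (165, np.int64(337), np.int64(353)), (170, np.int64(337), np.int64(353)), (175, np.int64(337), np.int64(353)), (180, np.int64(337), np.int64(353)), (185, np.int64(338), np.int64(352)), (190, np.int64(338), np.int64(349))]

[... 318 characters left out ...]
(200, np.int64(331), np.int64(359)), (205, np.int64(332), np.int64(359)), (210, np.int64(332), np.int64(359)), (215, np.int64(327), np.int64(362)), (220, np.int64(325), np.int64(364))]
stand_mouth (array([ 0.53158766, -0.06783554,  0.14837551]), [np.float64(4.1873036301329885), np.float64(4.187303630132823)])
rod_handle (array([ 0.54761593, -0.14530904,  0.13424172]), [np.float64(1.6662310551937554), np.float64(1.6662310551938968)])
selector_top scene 0.83 [0.5098 0.0913 0.0745]
selector_top side 0.71 [0.5075 0.0965 0.0745]
canister_floor scene 0.92 [0.5467 0.2364 0.025 ]
canister_floor side 0.74 [0.5463 0.256  0.025 ]
unit scene 0.74 [0.5337 0.1721 0.    ]
unit side 0.67 [0.526 0.179 0.   ]
```

The rod hangs upright and centred: in the side view the handle edges are a constant 337–353, with the collar centred at 344 over the stand at 345. Next is the selector.

{"method": "carry_out", "body": {"rows": "-12 40 0 0;-15 50 0 0;-15 55 0 0;-15 55 0 0;-15 47 0 0;0 0 0 0;0 0 0 0", "claw": 0}}

```text
t: 42.8
eef_pos: [0.4741, 0.0978, 0.2219]
tool_rot: [0.0, 0.096, 0.995, -0.0]
contact_force: [0.2, -0.5, -0.2]
gripper_width: -0.0
grasp_force: 0.0
```

```bash
python3 - <<'E'
from h import *
o=get_obs();print(o["t"],o["eef_pos"],o["gripper_width"])
for k in("wrist","side","scene"):
    c=read_camera(k); h=cv2.cvtColor(c["img"],cv2.COLOR_BGR2HSV).astype(int)
    for n,m,z in(("green",(h[...,0]>50)&(h[...,0]<80)&(h[...,1]>100)&(h[...,2]>70),.02),("red",((h[...,0]<6)|(h[...,0]>174))&(h[...,1]>150)&(h[...,2]>90),.02)):
        nn,l,s,ce=cv2.connectedComponentsWithStats(m.astype(np.uint8))
        for i in range(1,nn):
            if s[i,4]>8:
                X=at_z(ray(c,ce[i]),z); Y=at_z(ray(c,ce[i]),.055)
                if .35<X[0]<.7 and -.02<X[1]<.2:print(k,n,s[i,4],ce[i].round(1),X.round(4),Y[:2].round(4))
    for t,z in(("selector_top",.0745),("canister_floor",.025),("unit",0)):
        p=place_of(k,t)
        if p:print(t,k,round(p[0]["confidence"],2),at_z(ray(c,p[0]["centre"]),z).round(4))
E
```

```text
42.8 [0.47413789 0.09778891 0.22188932] -0.00012943483097449323
wrist red 93 [278.2 196.7] [0.4525 0.0647 0.02  ] [0.4465 0.0695]
wrist red 1089 [320.2 267.1] [0.526  0.0888 0.02  ] [0.5125 0.0912]
selector_top wrist 0.63 [0.5144 0.0894 0.0745]
canister_floor wrist 0.62 [0.5396 0.2328 0.025 ]
unit wrist 0.91 [0.5327 0.1751 0.    ]
side green 20 [300.5 295.5] [0.5829 0.0507 0.02  ] [0.5753 0.0769]
side red 358 [338.2 309.5] [0.5151 0.0666 0.02  ] [0.5107 0.092 ]
side red 19 [376.6 315.5] [0.4512 0.0659 0.02  ] [0.4499 0.0914]
selector_top side 0.82 [0.5081 0.0956 0.0745]
canister_floor side 0.58 [0.5334 0.2387 0.025 ]
unit side 0.69 [0.5295 0.1747 0.    ]
scene red 249 [341.3 225.7] [0.4756 0.1145 0.02  ] [0.5092 0.0918]
selector_top scene 0.56 [0.5095 0.0848 0.0745]
canister_floor scene 0.62 [0.5406 0.243  0.025 ]
unit scene 0.58 [0.5258 0.1744 0.    ]
```

{"method": "carry_out", "body": {"rows": "0 -3 -30 0;0 0 -40 0;0 0 -40 0;0 0 -35 0;0 0 -20 0;0 0 -8 0;0 0 0 0"}}

```text
t: 44.28
eef_pos: [0.474, 0.0953, 0.0487]
tool_rot: [-0.0, 0.096, 0.995, -0.0]
contact_force: [-0.3, -0.4, 0.2]
gripper_width: 0.001
grasp_force: 0.0
```

{"method": "carry_out", "body": {"rows": "5 -0.5 0 0;5 -0.5 0 0;6 -1 0 0;6 -0.5 0 0;6 -0.5 0 0;6 -1 0 0;0 0 0 0"}}

```text
t: 45.15
eef_pos: [0.5087, 0.0912, 0.0487]
tool_rot: [0.0, 0.096, 0.995, 0.0]
contact_force: [-0.2, -0.3, 0.1]
gripper_width: -0.0
grasp_force: 0.0
```

{"method": "carry_out", "body": {"rows": "6 -0.5 0 0;6 -0.5 0 0;6 -1 0 0;6 -0.5 0 0;6 -0.5 0 0;4 -0.5 0 0;2 0 0 0"}}

```text
t: 46.02
eef_pos: [0.5442, 0.0877, 0.0487]
tool_rot: [0.0, 0.096, 0.995, -0.0]
contact_force: [-2.7, -0.5, 0.0]
gripper_width: -0.003
grasp_force: 0.8
```

{"method": "carry_out", "body": {"rows": "2 0 0 0;2 0 0 0;2 0 0 0;1 0 0 0;0 0 0 0"}}

```text
t: 46.65
eef_pos: [0.5458, 0.0881, 0.0481]
tool_rot: [-0.005, 0.095, 0.995, -0.001]
contact_force: [-15.9, -1.1, 11.6]
gripper_width: -0.0
grasp_force: 7.4
```

{"method": "carry_out", "body": {"rows": "-7 0 0 0;-12 1 0 0;0 0 30 0;0 0 40 0;0 0 50 0;-20 20 50 0;-20 20 0 0;0 0 0 0"}}

```text
t: 47.65
eef_pos: [0.4909, 0.131, 0.2195]
tool_rot: [0.001, 0.094, 0.996, 0.001]
contact_force: [-0.8, -0.5, -0.1]
gripper_width: -0.004
grasp_force: 0.0
```

```bash
python3 v.py; python3 - <<'E'
from h import *
for k in("wrist","side","scene"):
    c=read_camera(k); h=cv2.cvtColor(c["img"],cv2.COLOR_BGR2HSV).astype(int)
    m=((h[...,0]<6)|(h[...,0]>174))&(h[...,1]>150)&(h[...,2]>90)
    nn,l,s,ce=cv2.connectedComponentsWithStats(m.astype(np.uint8))
    for i in range(1,nn):
        if s[i,4]>100:
            Y=at_z(ray(c,ce[i]),.055)
            if .35<Y[0]<.7 and -.02<Y[1]<.2:print(k,s[i,4],Y[:2].round(4))
    for t,z in(("selector_top",.0745),("elbow",0),("oil_jar",0),("screwdriver",0),("rod_handle",.126)):
        p=place_of(k,t)
        if p and k!="wrist":print(t,k,round(p[0]["confidence"],2),at_z(ray(c,p[0]["centre"]),z).round(4))
D=read_camera("side");g=D["img"][345:440,240:360].copy()
for t in("white0_center","violet0_center"):
    print(t,[(np.round((at_z(ray(D,q["centre"]),.037)[:2]-[.538,.236])*1000).tolist(),round(q["confidence"],2)) for q in place_of("side",t)])
E
```

```text
47.65 [0.49092944 0.13096067 0.21952078] [6.63054502e-04 9.40013363e-02 9.95571318e-01 1.02918987e-03] [-0.84525015 -0.5198603  -0.13426296] -0.003991176938396407
[-0.015 -0.041] -111 179
[ 0.029 -0.03 ] -47 176
[ 0.041 -0.002] -3 193
[-0.041  0.001] 178 153
wrist 942 [0.565  0.0836]
side 357 [0.5657 0.0857]
selector_top side 0.71 [0.4924 0.2578 0.0745]
elbow side 0.81 [0.3785 0.0109 0.    ]
oil_jar side 0.63 [ 0.7401  0.2435 -0.    ]
screwdriver side 0.78 [ 0.7633 -0.0999  0.    ]
scene 243 [0.5653 0.0849]
selector_top scene 0.68 [0.5672 0.081  0.0745]
elbow scene 0.77 [0.382  0.0115 0.    ]
oil_jar scene 0.64 [0.7401 0.2397 0.    ]
screwdriver scene 0.63 [ 0.7508 -0.0976  0.    ]
rod_handle scene 0.84 [ 0.547  -0.1493  0.126 ]
white0_center [([5.0, 25.0], 0.63), ([2.0, -350.0], 0.55)]
violet0_center []
```

```bash
python3 - <<'E'
from h import *
D=read_camera("side")["img"]; d=(cv2.absdiff(D,cv2.imread("pics/side0.png")).max(2)>60).astype(np.uint8)
n,l,s,ce=cv2.connectedComponentsWithStats(cv2.morphologyEx(d,cv2.MORPH_OPEN,np.ones((3,3))))
print([s[i].tolist() for i in range(1,n) if s[i,4]>20])
g=D[350:432,255:348]; h=cv2.cvtColor(g,cv2.COLOR_BGR2GRAY)
c=cv2.HoughCircles(cv2.resize(h,None,fx=4,fy=4,interpolation=2),cv2.HOUGH_GRADIENT,1,45,param1=80,param2=14,minRadius=25,maxRadius=36)
print(None if c is None else [( (q[:2]/4+[255,350]).round().tolist(),g[min(81,int(q[1]/4)),min(92,int(q[0]/4))].tolist()) for q in c[0]])
E
```

```text
[[310, 0, 6, 19, 86], [332, 0, 13, 12, 77], [311, 0, 123, 71, 5803], [409, 0, 22, 13, 153], [416, 13, 8, 7, 43], [317, 64, 80, 91, 5429], [316, 66, 5, 9, 35], [328, 158, 54, 88, 2136], [352, 247, 8, 19, 104], [298, 287, 16, 28, 365], [331, 296, 16, 28, 364], [309, 363, 17, 17, 225], [265, 364, 30, 28, 390], [264, 392, 26, 27, 324], [322, 393, 15, 13, 155], [315, 404, 11, 13, 103], [295, 413, 15, 8, 97]]
[([273.0, 388.0], [229, 61, 180]), ([287.0, 372.0], [231, 66, 184]), ([318.0, 371.0], [228, 60, 178]), ([313.0, 400.0], [251, 254, 255]), ([330.0, 401.0], [229, 62, 181]), ([274.0, 407.0], [252, 254, 255]), ([330.0, 386.0], [250, 254, 254]), ([320.0, 415.0], [245, 251, 253]), ([291.0, 411.0], [250, 253, 254])]
```

Nine beads are in the canister (4 violet, 5 white). The image differences come only from the arm, the selector and the beads.

```bash
python3 -c "
from station import *
print(hand_in())"
```

```text
the job is handed in; nothing more can be done
None
```

The job is handed in at about 48 s: the beads were stirred anticlockwise well over three turns with all nine still in the canister, the rod hangs upright in its stand, and the selector is at the green-dot stop; the score has not come back.

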